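# Roll-check the tube-mixer rollers and reject the bent one

## Task

Take the orange-handled sprung pad and roll each of the three white rollers forward (away from the robot) under it on the metal plate, pressing gently, to feel which one rocks. Leave the two that roll true lying on the plate wholly beyond the blue line, without ever touching those two with the gripper; lay the one that rocks in the red reject tray, with the pad set back upright on the rails of its grey rest. Leave the tube rack, the bottle and the carton alone.

Things in the scene. Friction and masses are not known exactly. Their poses are not given: they have to be found in the camera images.
- plate: Flat level metal plate fixed to the bench, 240 (x) by 400 (y) by 20 mm; origin: centre of its underside. Dark lips 8 mm wide, 6 mm high along its near and far edges. The rollers lie side by side along y, about 125 mm apart, their middles 30 to 45 mm short of the blue line. A straight roller left at rest stays put.
- plate_line (a point): Middle of the blue line, 4 mm wide, on top of the plate, running along plate y. Beyond the line = positive x of this point's axes (away from the robot).
- roller_a: White plastic roller, three grey bands, 24 mm diameter, 90 mm long, about 0.06 to 0.13 kg. Origin: middle of its axis; y along it (x, z turn as it rolls). One of the three, not told which, is bowed 3.5 mm: rolled, its height between plate and pad goes from 24 to about 27.5 mm and back each half turn; it starts and rests with the bow level, so it rises first. The others are straight.
- roller_b: White plastic roller, the same outside as roller_a; see there.
- roller_c: White plastic roller, the same outside as roller_a; see there.
- pad: Hand-held rolling pad, 0.24 kg. Origin: centre of the underside of its grey backing plate, 96 (x) by 140 (y) by 6 mm, z up. Under it hangs the flat black sole, 120 (x) by 80 (y) by 8 mm, its underside 18 to 38 mm below the origin: the adjuster is set anew each time, so find the height by touch. The sole is sprung: it gives from 2 N on, then 4 N per mm, up to 8 mm.
- pad_handle (a point): Grip point in the orange handle block, 30 mm above the pad's origin. The block, 30 (x) by 70 (y) mm, stands 6 to 46 mm above the origin: grip across its 30 mm (fingers along x). Pressing with 5 to 8 N rolls a roller well; never press the pad on one with 15 N or more: ease or stop as a bowed one drives the force up. A roller travels half as far as the pad, so it shifts along the sole.
- rest: Grey pad rest fixed to the bench, to one side of the plate (the tray to the other, either way round): base 100 (x) by 140 (y) mm with two rails along x, 12 mm wide, centred at y = -58 and +58 mm, tops 48 mm above the bench. Origin: centre of its underside. The pad starts here, its backing plate lying across both rails (pad and rest axes alike) and its sole hanging free between them.
- tray: Red open reject tray, 160 (x) by 140 (y) by 35 mm high, walls and floor 4 to 5 mm thick, fixed to the bench. Origin: centre of its underside.
- rack: Bystander: blue and white test-tube rack with capped tubes, 66 by 210 mm, 106 mm high, beyond the plate. Origin: centre of its underside.
- bottle: Bystander: green bottle, 60 mm diameter, 130 mm high, beyond the plate. Origin: centre of its underside.
- carton: Bystander: white and teal reagent carton, 70 by 120 by 60 mm high, beyond the plate. Origin: centre of its underside.
Not all that is in view belongs to the job. What is shaped like the roller_b but black or brown is not meant.

How it is judged:
By the outcome, as a careful person would: the job done as asked, in the order asked, and still so for the second after the job is handed in, with the robot touching nothing.
It also fails if it takes over 72 s, if anything falls off the work surface, if the arm or the gripper's body presses on something with over 40 N, if the wrist force passes 120 N, or if a joint passes its speed limit or range.

## Robot

A 6-joint arm with a two-finger parallel gripper is mounted at the origin on the work surface. World frame = base frame: x ahead of the robot, y to its left, z up, the work surface at z = 0. Lengths are in mm, angles in rad, forces in N, time in s.
With the tool pointing down it reaches from about 400 to 825 mm from the base axis. Payload 7 kg.
Tool frame: the origin (TCP) lies at the very end of the fingers, on their centre line; the grasp point (between the pads) lies 19 mm behind it; z points along the fingers, y is the line along which they close (so a half turn about z gives the same grasp; the last joint's range is limited). The gripper opens to 85 mm and grips with 20 to 120 N. Pads are 22 mm wide; open, the fingers measure 114 mm over their backs; the gripper's body (76 mm by 85 mm) begins 54 mm behind the grasp point. The pads swing forward as they close: fully open they stand 13 mm farther back than shut.
Start: joints at [-1.061, 0.359, 0.012, 0, -1.224, -0.288], TCP at [148.465, -658.448, 193.202] pointing down, gripper open.
Joint ranges: [-3.07, 3.07], [-1.43, 2.12], [-1.02, 1.25], [-3.03, 1.67], [-3.05, -0], [-3.03, 3.03]. Speed limits (rad/s): [2.39, 2.39, 3.01, 3.14, 3.14, 3.14].

## Interface

Orientations are given as a rotation vector (axis times angle).
In Python, from rig import monitor, viewer, env gives the robot as it stands. The module is installed in compiled form; this text tells all that it offers.
- The arm moves only by the tool carry_out, never from a script. Its argument "moves" is a list of rows, each a list of 3 entries, a list of its own where there are three numbers: the shift along the world's x, y, z in mm, then the turn about the world's z in degrees, then the closure, from 0 (fully open) to 1 (shut). In form: [[[x, y, z], spin, gripper], ...]. A call has 1 to 20 rows; each row is the pose to reach, as a shift and turn from the pose commanded when the call began; what a row does not reach only later rows make up. A row lasts 1/8 s, in which the tool goes at most 62.5 mm and 10.7 degrees, less where a joint would pass 70% of its speed; a pose out of reach is approached as far as the arm can. A call with a gripper value outside its range is refused whole. The fingers move at their own pace and stop on an object; "squeeze" is the grip in N (left out, the last holds). Time passes only in rows, so rows that repeat a pose let the fingers close. It gives the time, the measured TCP pose, the force, the opening and the grip force at its end, in the units of the state.
- monitor.get_state(): the state, without advancing time (a new reading comes with each control period).
- viewer.grab_frame(name): name is "scene" or "side" or "wrist"; returns (picture, depth): 480x640x3 uint8, red, green, blue; 480x640 float32, mm along the optical axis (not along the pixel's ray), 0 where there is no reading.
- viewer.calibration(name): a dict with "camera_matrix" (3x3 intrinsics, pixels), "T" (4x4, takes a point from camera to world coordinates); the wrist camera has in their place "mount" (4x4, takes a point from camera to tool coordinates, whose origin is the TCP and whose axes are the flange's). Camera axes: x right, y up, looking along -z (the intrinsics and any distortion apply to the point x, -y, -z); pixel columns grow to the right and rows downward; lengths in mm; the calibration is good to about 2 mm. A picture is of the moment at which its call begins: read the wrist's pose just before it. calibration takes no time and is no camera call.
- env.hand_in(): hands the job in; it is judged then, once.
The state is a dict: "clock": time; "qpos": joint angles; "qvel": joint speeds; "joint_efforts": joint torques, N m; "position": TCP position; "eef_rot": TCP orientation; "contact_force": force on the tool from outside, world axes, zero at the start; "torque": the same for the moment, N m; "gripper_width": finger opening in mm; "gripper_force": force on a finger pad.
Only numpy, scipy, OpenCV 4.12 (cv2) and the standard library are available. Lean on these libraries where they do the work, as an engineer would, in place of code of your own. Each camera call takes 0.05 s, during which the arm holds its last target. There are 200 camera calls.

## Working session

There is one attempt and no reset: what is moved stays moved. The work goes in short steps, Python scripts to look and compute and a tool call to move; the robot and the scene stay as the last step left them, time stands still between calls to the robot, and variables do not carry over. Pictures are saved under pics/ and viewed, at most 10 in all, crops included, and the job is handed in when it is done.

Besides the shell and the picture viewer there is one more tool, called after "Call:" as name([rows], argument=value, ...), one row to a line, values as JSON. carry_out: Moves the arm, as the interface text tells. Its arguments: {"type":"object","properties":{"moves":{"type":"array","items":{"type":"array"}},"squeeze":{"type":"number"}},"required":["moves"]}

```bash
mkdir -p pics; cat > h.py <<'E'
import numpy as np, cv2
from rig import monitor, viewer, env
from scipy.spatial.transform import Rotation as R
def grab(n):
    s=monitor.get_state(); im,d=viewer.grab_frame(n); c=viewer.calibration(n)
    if n=='wrist':
        T=np.eye(4);T[:3,:3]=R.from_rotvec(s['eef_rot']).as_matrix();T[:3,3]=s['position'];T=T@c['mount']
    else: T=c['T']
    return im,d,np.array(c['camera_matrix']),np.array(T)
def cloud(d,K,T):
    v,u=np.mgrid[:480,:640]
    P=np.stack([(u-K[0,2])/K[0,0]*d,-(v-K[1,2])/K[1,1]*d,-d],-1)
    P=P@T[:3,:3].T+T[:3,3]; P[d<=0]=np.nan
    return P
E
python3 - <<'E'
from h import *
s=monitor.get_state();print(s)
for n in('scene','side'):
    im,d,K,T=grab(n);cv2.imwrite(f'pics/{n}.png',im[...,::-1]);np.savez(n,im=im,d=d,K=K,T=T);print(n,K,T,viewer.calibration(n).keys())
E
```

```text
{'clock': 0.0, 'qpos': array([-1.06087801e+00,  3.59394612e-01,  1.10334128e-02, -3.58446260e-04,
       -1.22406406e+00, -2.88107210e-01]), 'qvel': array([ 1.65332307e-04,  2.14522914e-04, -8.91561242e-04,  1.08045668e-03,
        1.09442912e-03, -2.63149976e-05]), 'joint_efforts': array([-3.39649625e-03, -5.83309686e+01,  2.93417805e+01,  6.93670571e+00,
       -5.98996165e-03, -2.18644158e-05]), 'position': array([ 148.35316745, -657.93424957,  192.24614986]), 'eef_rot': array([ 3.47479885e-01, -3.12199143e+00, -2.56313383e-03]), 'contact_force': array([-0.24662012,  0.60379069, -0.89149831]), 'torque': array([-0.01892454, -0.00740002, -0.00702287]), 'gripper_force': 0.0, 'gripper_width': 85.54221377893388}
scene [[546.8624699    0.         319.26192129]
 [  0.         546.8624699  231.0694758 ]
 [  0.           0.           1.        ]] [[ 7.41333809e-01 -5.32506092e-01  4.08486775e-01  9.35572387e+02]
 [ 6.71130143e-01  5.85551462e-01 -4.54657912e-01 -5.71635903e+02]
 [ 2.91808022e-03  6.11201069e-01  7.91469985e-01  9.70103529e+02]
 [ 0.00000000e+00  0.00000000e+00  0.00000000e+00  1.00000000e+00]] dict_keys(['camera_matrix', 'T'])
side [[474.50919719   0.         308.03752086]
 [  0.         474.50919719 241.55394467]
 [  0.           0.           1.        ]] [[-7.81280007e-01  3.48303643e-01 -5.17963438e-01 -1.85673519e+01]
 [-6.24158839e-01 -4.42898228e-01  6.43635692e-01  5.78156183e+02]
 [-5.22443223e-03  8.26151156e-01  5.63424328e-01  6.43015087e+02]
 [ 0.00000000e+00  0.00000000e+00  0.00000000e+00  1.00000000e+00]] dict_keys(['camera_matrix', 'T'])
```

View pics/scene.png

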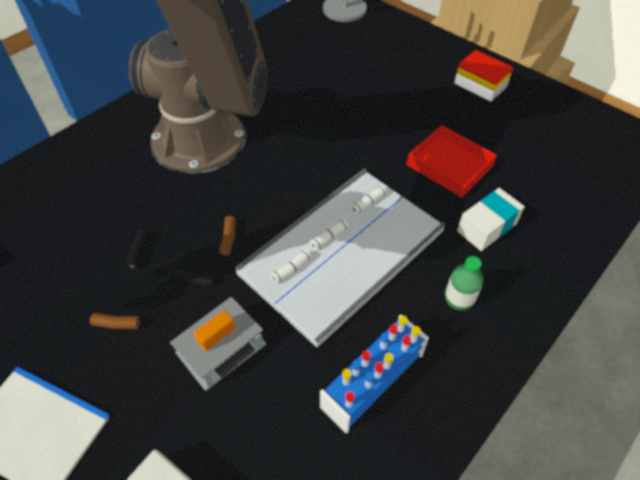

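View pics/side.png

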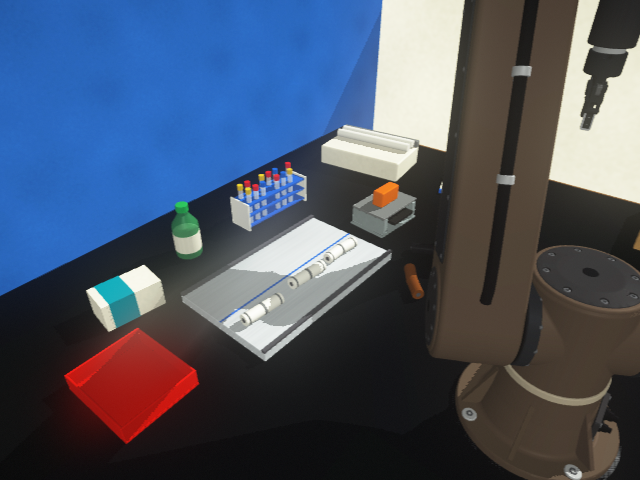

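The scene picture shows three white rollers at (290,266), (328,235) and (370,198), the orange handle at (214,329) and the red tray at (452,160). The brown and black cylinders at (228,235), (115,321), (135,248) and (200,278) are lookalikes and not meant. The side picture agrees. The three white rollers lie on the plate short of the blue line.

```bash
python3 - <<'E'
from h import *
def rect(p):
    r=cv2.minAreaRect(p[:,:2].astype(np.float32)); return [np.round(r[0],1),np.round(r[1],1),round(r[2],1)]
for n in('scene','side'):
    z=np.load(n+'.npz');im,d,K,T=z['im'],z['d'],z['K'],z['T'];P=cloud(d,K,T)
    hsv=cv2.cvtColor(im,cv2.COLOR_RGB2HSV);H,S,V=[hsv[...,i].astype(int) for i in range(3)]
    X,Y,Z=[P[...,i] for i in range(3)]
    print(n,'bench z',np.nanmedian(Z[V<25]))
    def comps(m,mn,name):
        k,l,st,c=cv2.connectedComponentsWithStats(m.astype(np.uint8))
        for i in range(1,k):
            if st[i,4]<mn: continue
            p=P[l==i];p=p[np.isfinite(p[:,0])]
            if len(p)<20: continue
            zz=np.percentile(p[:,2],[2,50,98]).round(1)
            print(name,c[i].round(),st[i,4],'z',zz,'rect',*rect(p))
    inb=(X>250)&(X<900)&(abs(Y)<500)
    comps((H>8)&(H<22)&(S>200)&(V>170)&(Z>50)&inb,60,'handle')
    comps((H>8)&(H<22)&(S>200)&(V>170)&(Z>88)&inb,60,'handletop')
    comps(((H<6)|(H>174))&(S>180)&(V>80)&inb&(Z<60),300,'tray')
    comps((H>100)&(H<130)&(S>60)&inb&(Z<27)&(Z>12),30,'line')
    comps((Z>15)&(Z<28)&(S<60)&(V>60)&inb,2000,'plate')
    comps((Z>30)&(Z<48)&(S<80)&(V>90)&inb,80,'roller')
    comps((Z>45)&(Z<62)&(S<80)&(V>50)&inb,80,'padplate')
E
```

```text
scene bench z -1.3773379893717106
handle [212. 328.] 541 z [77.  92.1 95.4] rect [ 486.1 -354.4] [68.4 29.2] 86.2
handletop [213. 327.] 512 z [89.  92.3 95.4] rect [ 486.6 -354.4] [68.4 28.2] 86.2
tray [451. 160.] 3686 z [-2.4  5.  34.7] rect [523.6 378. ] [184.5 192.9] 0.4
line [338. 250.] 272 z [15.  19.1 23.1] rect [508.9 -20. ] [395.7   8.6] 87.7
plate [340. 255.] 15325 z [15.5 18.9 25.8] rect [510.5 -21.9] [402.6 243.7] 87.3
roller [369. 199.] 369 z [31.  39.8 45.1] rect [474.5 110.2] [93.5 26.3] 82.5
roller [329. 234.] 412 z [31.  40.4 44.6] rect [474.3 -24. ] [94.9 24.9] 81.6
roller [478. 230.] 232 z [30.4 39.  47.6] rect [713.4 198. ] [89.2 44.5] 30.1
roller [291. 266.] 468 z [31.1 39.9 45.4] rect [ 470.6 -139.7] [91.8 27.1] 84.7
roller [460. 297.] 157 z [30.4 39.4 47.6] rect [769.4  32.1] [59.4 27.1] 18.0
roller [335. 413.] 116 z [30.3 38.9 47.6] rect [ 737.6 -311.5] [63.6  6. ] 1.0
padplate [510. 200.] 172 z [49.4 58.6 61.6] rect [716.4 300.4] [21.9 73. ] 74.6
padplate [483. 220.] 822 z [46.3 58.3 61.6] rect [702.2 215.5] [62.1 71.8] 80.5
padplate [462. 293.] 163 z [45.2 54
[... 1060 characters left out ...]
73.] 433 z [30.4 41.  45.4] rect [467.4 -24.6] [93.  24.5] 81.2
roller [149. 294.] 220 z [30.2 39.8 47.5] rect [665.7 221. ] [56.4  7.3] 81.7
roller [262. 308.] 541 z [31.3 41.  45.5] rect [467.4 109.7] [93.3 25.4] 81.1
roller [102. 311.] 124 z [30.6 39.2 47.8] rect [709.9 306.5] [69.6 14.4] 4.0
padplate [385. 206.] 807 z [48.2 54.5 56.9] rect [ 481.8 -355.1] [148.7 100.7] 84.0
padplate [241. 209.] 116 z [45.7 53.8 61.7] rect [ 744.8 -111.9] [23.6 66.9] 88.9
padplate [188. 239.] 170 z [46.  53.7 61.5] rect [747.  58.] [60.4 31.1] 57.2
padplate [141. 281.] 776 z [46.  59.6 61.7] rect [699.5 216. ] [56.1 74.5] 80.7
padplate [ 98. 300.] 290 z [45.6 59.1 61.6] rect [711.1 299.8] [15.3 71.1] 81.2
```

Call:
carry_out([
  [[40, 36, 0], 9, 0],
  [[80, 73, 0], 18, 0],
  [[125, 114, 0], 27, 0],
  [[170, 155, 0], 36, 0],
  [[215, 196, 0], 45, 0],
  [[255, 233, 0], 54, 0],
  [[295, 269, 0], 63, 0],
  [[325, 296, -10], 73, 0],
  [[335, 306, -20], 73, 0],
  [[335, 306, -20], 73, 0],
], squeeze=40)

```text
clock: 1.35
position: [483.1, -351.6, 171.8]
eef_rot: [2.135, -2.303, -0.004]
contact_force: [0.3, 0.3, 0.3]
gripper_width: 85.4
gripper_force: 0.0
```

```bash
python3 - <<'E'
from h import *
s=monitor.get_state();print(s['position'],s['eef_rot'],s['contact_force'],s['qpos'])
im,d,K,T=grab('wrist');cv2.imwrite('pics/w1.png',im[...,::-1]);P=cloud(d,K,T)
hsv=cv2.cvtColor(im,cv2.COLOR_RGB2HSV)
m=(hsv[...,0]>8)&(hsv[...,0]<22)&(hsv[...,1]>200)&(hsv[...,2]>150)&(P[...,2]>86)
p=P[m];print(len(p),np.median(p[:,2]),cv2.minAreaRect(p[:,:2].astype(np.float32)))
m=(P[...,2]>48)&(P[...,2]<60)&(abs(P[...,0]-484)<90)&(abs(P[...,1]+352)<100);p=P[m];print(len(p),np.median(p[:,2]),cv2.minAreaRect(p[:,:2].astype(np.float32)))
E
```

```text
[ 483.11174247 -351.57569669  171.83214038] [ 2.13513645 -2.30316085 -0.00367016] [0.31589037 0.34729653 0.28491983] [-3.02524563e-01  2.48693929e-01 -1.94019488e-01 -3.33876104e-04
 -1.13060403e+00  2.26987648e-01]
0 nan ((0.0, 0.0), (0.0, 0.0), 0.0)
12718 55.60083655282136 ((484.3089294433594, -353.3054504394531), (141.5752410888672, 99.60979461669922), 83.8375244140625)
  return _methods._mean(a, axis=axis, dtype=dtype,
  ret = ret.dtype.type(ret / rcount)
```

View pics/w1.png

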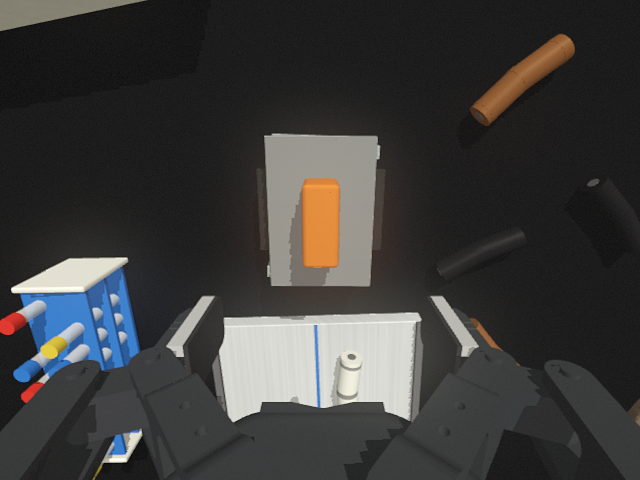

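The wrist picture shows the handle at (320,225) squarely between the fingers, edges parallel to the image. I'm going down to grip.

Call:
carry_out([
  [[1, -1, -30], 0, 0],
  [[1, -1, -60], 0, 0],
  [[1, -1, -90], 0, 0],
  [[1, -1, -108], 0, 0],
  [[1, -1, -114], 0, 0],
  [[1, -1, -114], 0, 0],
  [[1, -1, -114], 0, 1],
  [[1, -1, -114], 0, 1],
  [[1, -1, -114], 0, 1],
  [[1, -1, -114], 0, 1],
  [[1, -1, -114], 0, 1],
  [[1, -1, -114], 0, 1],
  [[1, -1, -114], 0, 1],
], squeeze=50)

```text
clock: 3.02
position: [484.5, -353.4, 59.2]
eef_rot: [2.137, -2.303, -0.0]
contact_force: [-0.1, -0.3, -0.1]
gripper_width: 0.2
gripper_force: 0.0
```

```bash
python3 - <<'E'
from h import *
print(monitor.get_state()['gripper_width'])
im,d,K,T=grab('wrist')
im2,_,_,_=grab('side')
cv2.imwrite('pics/w2.png',np.hstack([cv2.resize(im,(400,300)),cv2.resize(im2[150:270,300:460],(400,300))])[...,::-1])
E
```

```text
0.15965471381990848
```

View pics/w2.png

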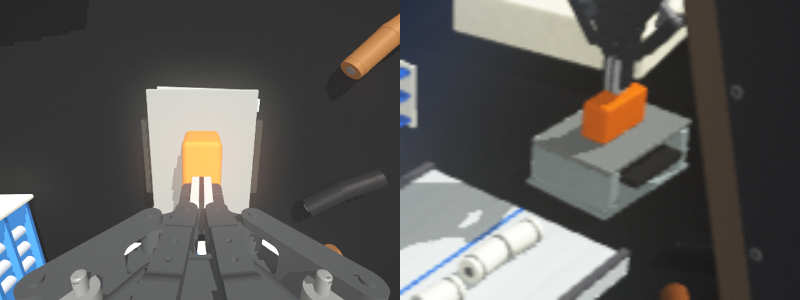

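```bash
python3 - <<'E'
from h import *
s=monitor.get_state()
for n in('wrist','side','scene'):
    im,d,K,T=grab(n);P=cloud(d,K,T)
    p=np.linalg.inv(T)@np.append(s['position'],1);print(n,'TCP px',K[0,0]*p[0]/-p[2]+K[0,2],-K[1,1]*p[1]/-p[2]+K[1,2], 'cam pos',T[:3,3].round())
    hsv=cv2.cvtColor(im,cv2.COLOR_RGB2HSV);m=(hsv[...,0]>8)&(hsv[...,0]<22)&(hsv[...,1]>150)&(hsv[...,2]>150)&(abs(P[...,0]-484)<80)&(abs(P[...,1]+352)<80)&(P[...,2]>45)
    q=P[m];print(len(q),np.percentile(q,[2,50,98],axis=0).round(1).tolist())
    if n=='wrist':
        for v in(260,280,300,320): print(v,P[v,316:330:4].round(0).tolist())
print(viewer.calibration('wrist')['mount'])
E
```

```text
wrist TCP px 322.65535332013985 267.5907752697504 cam pos [ 479. -430.  241.]
2888 [[468.8, -388.8, 63.2], [485.7, -376.5, 94.9], [497.5, -357.3, 96.6]]
260 [[486.0, -373.0, 95.0], [484.0, -373.0, 96.0], [482.0, -372.0, 95.0], [481.0, -373.0, 96.0]]
280 [[487.0, -362.0, 95.0], [485.0, -362.0, 95.0], [483.0, -362.0, 96.0], [481.0, -362.0, 96.0]]
300 [[486.0, -364.0, 119.0], [485.0, -365.0, 120.0], [483.0, -365.0, 120.0], [481.0, -364.0, 118.0]]
320 [[486.0, -365.0, 135.0], [485.0, -364.0, 134.0], [483.0, -364.0, 134.0], [482.0, -365.0, 135.0]]
side TCP px 384.46052957920824 199.46130812384757 cam pos [-19. 578. 643.]
421 [[465.7, -381.3, 57.8], [472.5, -334.8, 82.9], [497.2, -317.0, 95.9]]
scene TCP px 215.46352323616227 333.84328263508723 cam pos [ 936. -572.  970.]
343 [[471.3, -388.3, 66.0], [490.8, -375.4, 91.3], [501.1, -350.7, 96.6]]
[[-8.72524552e-04  9.54412892e-01  2.98488308e-01  7.66274055e+01]
 [ 9.99998050e-01  3.03918657e-04  1.95136275e-03  2.99886736e-02]
 [ 1.77168960e-03  2.98489428e-01 -9.54411296e-01 -1.82256935e+02]
 [ 0.00000000e+00  0.00000000e+00  0.00000000e+00  1.00000000e+00]]
```

```bash
python3 - <<'E'
from h import *
s=monitor.get_state()
im,d,K,T=grab('wrist');P=cloud(d,K,T)
print(K[0,0])
for v in range(272,312,3): print(v,d[v,322],P[v,322].round(0),im[v,322],P[v,312].round(0),im[v,312])
cv2.imwrite('pics/w3.png',cv2.resize(im[180:380,220:420],(600,600),interpolation=cv2.INTER_NEAREST)[...,::-1])
E
```

```text
339.33515705795037
272 158.30365 [ 484. -366.   95.] [255 204 103] [ 488. -367.   95.] [255 204 104]
275 159.05562 [ 484. -365.   95.] [255 204 105] [ 489. -366.   97.] [255 204 104]
278 159.97894 [ 484. -363.   95.] [255 204 104] [ 489. -364.   96.] [255 204 103]
281 160.01892 [ 484. -362.   95.] [255 203 103] [ 489. -363.   96.] [255 202 103]
284 150.70638 [ 484. -364.  104.] [159 117 106] [ 488. -365.  105.] [255 250 243]
287 146.79962 [ 484. -365.  108.] [158 117 106] [ 488. -365.  108.] [255 250 242]
290 144.18729 [ 484. -365.  111.] [158 117 106] [ 488. -365.  110.] [255 249 242]
293 141.49712 [ 484. -365.  114.] [155 116 106] [ 488. -365.  113.] [255 249 242]
296 139.66519 [ 484. -365.  116.] [152 116 105] [ 488. -365.  116.] [254 249 242]
299 137.29907 [ 484. -364.  118.] [149 115 104] [ 488. -365.  119.] [254 249 241]
302 134.1279 [ 484. -365.  121.] [148 115 106] [ 488. -365.  121.] [254 248 241]
305 132.41473 [ 484. -365.  123.] [147 116 107] [ 488. -365.  123.] [254 249 242]
308 129.58464 [ 484. -365.  126.] [144 115 107] [ 488. -365.  126.] [253 249 241]
311 127.613884 [ 484. -365.  128.] [140 113 105] [ 488. -365.  127.] [253 249 242]
```

View pics/w3.png

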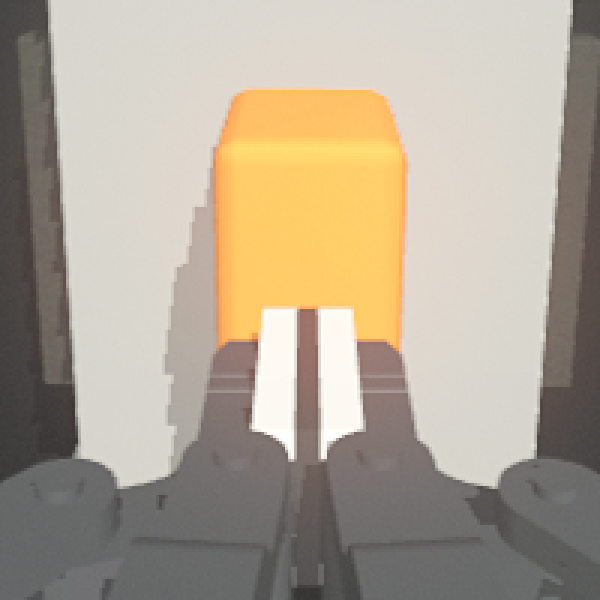

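The crop shows the shut fingertips at z≈103, just above the handle top (95), although the reported TCP is z=59. The real tips sit about 43 mm behind the reported TCP, so I'm opening and going down by that much, watching the force.

Call:
carry_out([
  [[0, 0, 0], 0, 0],
  [[0, 0, 0], 0, 0],
  [[0, 0, 0], 0, 0],
  [[0, 0, 0], 0, 0],
  [[0, 0, 0], 0, 0],
  [[0, 0, 0], 0, 0],
  [[0, 0, -10], 0, 0],
  [[0, 0, -20], 0, 0],
  [[0, 0, -20], 0, 0],
])

```text
clock: 4.45
position: [483.5, -353.1, 37.7]
eef_rot: [2.136, -2.302, -0.004]
contact_force: [-0.3, 0.3, 0.3]
gripper_width: 85.4
gripper_force: 0.0
```

```bash
python3 - <<'E'
from h import *
s=monitor.get_state();print(s['position'],s['contact_force'],s['gripper_width'])
im,d,K,T=grab('wrist');P=cloud(d,K,T);Q=P-s['position']
m=(abs(P[...,1]+364)<8)&(P[...,2]>60)&(P[...,2]<160)&(abs(P[...,0]-484)>25)&(abs(P[...,0]-484)<65)
print(m.sum(),np.percentile(P[m],[1,50,99],axis=0).round(1).tolist())
for n in('side',):
    im,d,K,T=grab(n);cv2.imwrite('pics/s4.png',np.hstack([cv2.resize(im[130:250,310:470],(640,480))])[...,::-1])
E
```

```text
[ 483.49652183 -353.07684189   37.73764967] [-0.2843784   0.2548564   0.28013997] 85.44262521468785
17931 [[419.7, -371.2, 95.6], [525.3, -364.3, 142.8], [548.5, -356.1, 159.7]]
```

View pics/s4.png

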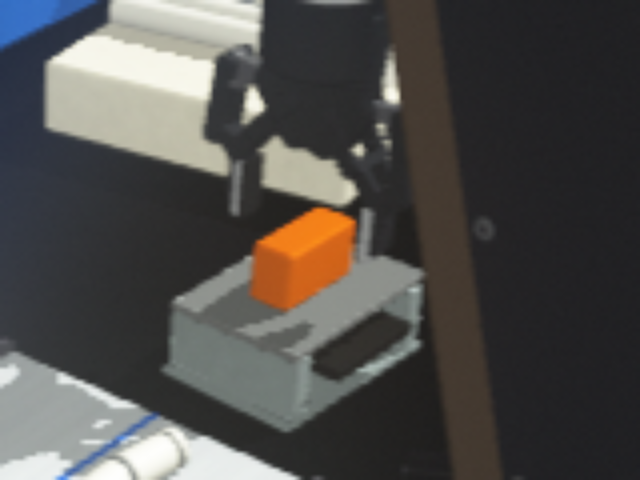

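The side crop shows the open fingers straddling the handle, tips just below its top. That confirms a 44 mm offset with the fingers shut. I'm going down 23 mm more and closing.

Call:
carry_out([
  [[0, 0, -10], 0, 0],
  [[0, 0, -20], 0, 0],
  [[0, 0, -23], 0, 0],
  [[0, 0, -23], 0, 0],
  [[0, 0, -23], 0, 1],
  [[0, 0, -23], 0, 1],
  [[0, 0, -23], 0, 1],
  [[0, 0, -23], 0, 1],
  [[0, 0, -23], 0, 1],
  [[0, 0, -23], 0, 1],
], squeeze=60)

```text
clock: 5.8
position: [484.6, -353.5, 16.6]
eef_rot: [-2.137, 2.303, -0.001]
contact_force: [-0.9, 1.2, 5.4]
gripper_width: 29.3
gripper_force: 60.2
```

Call:
carry_out([
  [[0, 0, 8], 0, 1],
  [[0, 0, 25], 0, 1],
  [[0, 0, 50], 0, 1],
  [[0, 0, 70], 0, 1],
  [[0, 0, 75], 0, 1],
  [[0, 0, 75], 0, 1],
  [[0, 0, 75], 0, 1],
])

```text
clock: 6.68
position: [483.8, -353.2, 90.4]
eef_rot: [2.136, -2.303, -0.002]
contact_force: [-0.1, -0.1, -2.8]
gripper_width: 29.3
gripper_force: 59.6
```

```bash
python3 - <<'E'
from h import *
s=monitor.get_state();print(s['position'],s['contact_force'],s['eef_rot'],s['gripper_width'])
for n in('side','scene'):
    im,d,K,T=grab(n);P=cloud(d,K,T);X,Y,Z=[P[...,i] for i in range(3)]
    m=(abs(X-484)<75)&(abs(Y+352)<75)&(Z>55)&(Z<155)
    h,e=np.histogram(Z[m],np.arange(55,156,4));print(n,list(zip(e[:-1].astype(int),h)))
    g=m&(im.max(-1)<45)&(Z<115); print('dark',g.sum(),np.percentile(P[g],[2,50,98],axis=0).round(1).tolist())
    cv2.imwrite(f'pics/l_{n}.png',im[...,::-1])
    if n=='side': cv2.imwrite('pics/s5.png',cv2.convertScaleAbs(cv2.resize(im[120:240,310:470],(640,480))[...,::-1],alpha=1.8))
E
```

```text
[ 483.84635199 -353.15279334   90.36000597] [-0.05227362 -0.08097652 -2.83969177] [ 2.13610986e+00 -2.30297431e+00 -2.17843852e-03] 29.273091718872116
side [(np.int64(55), np.int64(0)), (np.int64(59), np.int64(0)), (np.int64(63), np.int64(0)), (np.int64(67), np.int64(0)), (np.int64(71), np.int64(0)), (np.int64(75), np.int64(0)), (np.int64(79), np.int64(0)), (np.int64(83), np.int64(0)), (np.int64(87), np.int64(0)), (np.int64(91), np.int64(0)), (np.int64(95), np.int64(1)), (np.int64(99), np.int64(41)), (np.int64(103), np.int64(58)), (np.int64(107), np.int64(184)), (np.int64(111), np.int64(0)), (np.int64(115), np.int64(0)), (np.int64(119), np.int64(9)), (np.int64(123), np.int64(125)), (np.int64(127), np.int64(649)), (np.int64(131), np.int64(31)), (np.int64(135), np.int64(27)), (np.int64(139), np.int64(39)), (np.int64(143), np.int64(39)), (np.int64(147), np.int64(39)), (np.int64(151), np.int64(36))]
dark 85 [[419.9, -389.6, 101.5], [440.8, -342.9, 107.1], [450.9, -307.9, 110.3]]
scene [(np.int64(55), np.int64(0)), (np.int64(59), np.int64(0)), (np.int64(63), np.int64(0)), (np.int64(67), np.int64(0)), (np.int64(71), np.int64(0)), (np.int64(75), np.int64(0)), (np.int64(79), np.int64(0)), (np.int64(83), np.int64(0)), (np.int64(87), np.int64(0)), (np.int64(91), np.int64(0)), (np.int64(95), np.int64(8)), (np.int64(99), np.int64(51)), (np.int64(103), np.int64(343)), (np.int64(107), np.int64(155)), (np.int64(111), np.int64(0)), (np.int64(115), np.int64(2)), (np.int64(119), np.int64(92)), (np.int64(123), np.int64(1870)), (np.int64(127), np.int64(764)), (np.int64(131), np.int64(21)), (np.int64(135), np.int64(38)), (np.int64(139), np.int64(35)), (np.int64(143), np.int64(25)), (np.int64(147), np.int64(30)), (np.int64(151), np.int64(32))]
dark 251 [[525.6, -392.6, 103.4], [532.7, -357.7, 106.3], [540.6, -322.0, 109.4]]
```

View pics/s5.png

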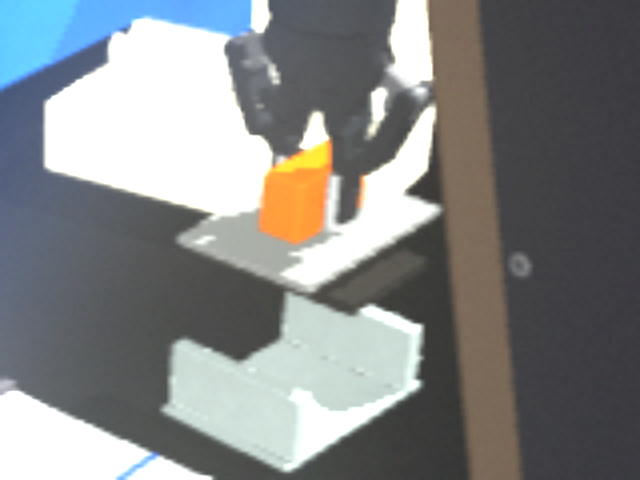

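The side crop shows the pad held level above the rest. By depth the sole underside is at z≈100, about 22 mm below the origin. Next I refine the roller axes from the saved pictures.

```bash
python3 - <<'E'
from h import *
for n in('scene','side'):
    z=np.load(n+'.npz');im,d,K,T=z['im'],z['d'],z['K'],z['T'];P=cloud(d,K,T)
    for c in((468,-139),(471,-24),(471,110)):
        m=(abs(P[...,0]-c[0])<25)&(abs(P[...,1]-c[1])<58)&(P[...,2]>36)&(P[...,2]<50)
        p=P[m];l=cv2.fitLine(p[:,:2].astype(np.float32),cv2.DIST_HUBER,0,.01,.01).ravel()
        print(n,len(p),p.mean(0).round(1),'yaw',round(np.degrees(np.arctan2(-l[0]*np.sign(l[1]),abs(l[1]))),1))
E
```

```text
scene 382 [ 472.3 -141.    40.8] yaw -4.7
scene 333 [474.6 -26.9  40.9] yaw -7.5
scene 288 [475.  107.5  40.7] yaw -6.4
side 271 [ 463.3 -136.5   41.9] yaw -6.7
side 333 [465.8 -21.9  41.8] yaw -7.8
side 428 [466.7 112.7  41.7] yaw -7.5
```

Call:
carry_out([
  [[-10, 35, 0], 0, 1],
  [[-20, 75, 0], 0, 1],
  [[-32, 120, 0], -1.2, 1],
  [[-43, 160, 0], -1.2, 1],
  [[-52, 195, -5], -1.2, 1],
  [[-58, 215, -20], -1.2, 1],
  [[-58, 218, -35], -1.2, 1],
  [[-58, 218, -45], -1.2, 1],
  [[-58, 218, -50], -1.2, 1],
  [[-58, 218, -50], -1.2, 1],
  [[-58, 218, -50], -1.2, 1],
], squeeze=70)

```text
clock: 8.15
position: [426.8, -135.7, 41.5]
eef_rot: [-2.112, 2.326, -0.0]
contact_force: [-0.1, 0.2, -1.7]
gripper_width: 29.2
gripper_force: 70.0
```

Call:
carry_out([
  [[0, 0, -1], 0, 1],
  [[0, 0, -2], 0, 1],
  [[0, 0, -2], 0, 1],
])

```text
clock: 8.52
position: [426.5, -135.4, 39.2]
eef_rot: [-2.112, 2.325, -0.0]
contact_force: [-0.5, -1.1, -2.9]
gripper_width: 28.8
gripper_force: 70.0
```

Call:
carry_out([
  [[0, 0, -1], 0, 1],
  [[0, 0, -2], 0, 1],
  [[0, 0, -2], 0, 1],
])

```text
clock: 8.9
position: [426.4, -135.4, 37.1]
eef_rot: [2.112, -2.325, -0.0]
contact_force: [-0.2, -0.4, -2.8]
gripper_width: 29.5
gripper_force: 70.0
```

Call:
carry_out([
  [[0, 0, -1], 0, 1],
  [[0, 0, -2], 0, 1],
  [[0, 0, -2], 0, 1],
])

```text
clock: 9.28
position: [426.4, -135.5, 35.1]
eef_rot: [2.112, -2.325, -0.0]
contact_force: [0.4, 0.4, -2.7]
gripper_width: 29.5
gripper_force: 70.0
```

Call:
carry_out([
  [[0, 0, -0.7], 0, 1],
  [[0, 0, -1.5], 0, 1],
  [[0, 0, -1.5], 0, 1],
])

```text
clock: 9.65
position: [426.9, -135.5, 33.9]
eef_rot: [-2.112, 2.325, -0.001]
contact_force: [-1.5, 0.3, 1.5]
gripper_width: 29.3
gripper_force: 70.5
```

Call:
carry_out([
  [[0, 0, -0.3], 0, 1],
  [[3, -0.3, -0.3], 0, 1],
  [[6, -0.6, -0.3], 0, 1],
  [[10, -1, -0.3], 0, 1],
  [[10, -1, -0.3], 0, 1],
])

```text
clock: 10.28
position: [437.3, -136.5, 33.6]
eef_rot: [-2.112, 2.325, -0.001]
contact_force: [-0.6, -0.4, 4.9]
gripper_width: 29.4
gripper_force: 71.0
```

Call:
carry_out([
  [[3, -0.3, 0], 0, 1],
  [[6, -0.6, 0], 0, 1],
  [[8, -0.8, 0], 0, 1],
  [[8, -0.8, 0], 0, 1],
])

```text
clock: 10.78
position: [445.2, -137.2, 33.8]
eef_rot: [-2.112, 2.324, -0.001]
contact_force: [-0.5, 0.4, 7.0]
gripper_width: 29.6
gripper_force: 71.2
```

Call:
carry_out([
  [[0, 0, 0.6], 0, 1],
  [[3, -0.3, 0.6], 0, 1],
  [[6, -0.6, 0.6], 0, 1],
  [[8, -0.8, 0.6], 0, 1],
  [[8, -0.8, 0.6], 0, 1],
])

```text
clock: 11.4
position: [453.4, -138.0, 34.4]
eef_rot: [-2.112, 2.324, -0.001]
contact_force: [-0.2, 0.9, 6.2]
gripper_width: 29.2
gripper_force: 71.2
```

Call:
carry_out([
  [[0, 0, 0.4], 0, 1],
  [[3, -0.3, 0.4], 0, 1],
  [[6, -0.6, 0.4], 0, 1],
  [[10, -1, 0.4], 0, 1],
  [[10, -1, 0.4], 0, 1],
])

```text
clock: 12.02
position: [463.7, -139.0, 34.9]
eef_rot: [-2.112, 2.324, -0.002]
contact_force: [0.4, 1.6, 6.4]
gripper_width: 29.2
gripper_force: 71.2
```

```bash
cat > rl.py <<'E'
from h import *
s=monitor.get_state();print(s['position'].round(1),s['contact_force'].round(1),s['torque'].round(2))
for n in('side','scene'):
    im,d,K,T=grab(n);P=cloud(d,K,T)
    m=(P[...,0]>400)&(P[...,0]<615)&(abs(P[...,1]+20)<190)&(P[...,2]>34)&(P[...,2]<48)&(im.min(-1)>80)
    k,l,st,c=cv2.connectedComponentsWithStats(m.astype(np.uint8))
    for i in range(1,k):
        if st[i,4]>40:
            p=P[l==i];r=cv2.minAreaRect(p[:,:2].astype(np.float32));print(n,c[i].round(),st[i,4],p.mean(0).round(1),p.max(0).round(),np.round(r[1],0),round(r[2],1))
E
python3 rl.py
```

```text
[ 463.7 -139.    34.9] [0.4 1.6 6.4] [ 0.42 -0.25 -0.01]
side [307. 272.] 362 [465.5 -21.3  41.2] [485.  22.  47.] [94. 23.] 82.1
side [262. 307.] 466 [466.2 113.   41.1] [486. 155.  47.] [91. 23.] 82.5
scene [369. 198.] 326 [475.8 107.   40.4] [490. 155.  47.] [92. 27.] 82.0
scene [333. 231.] 288 [476.3 -17.2  40.6] [489.  21.  47.] [76. 25.] 83.2
```

Call:
carry_out([
  [[3, -0.3, 0.3], 0, 1],
  [[6, -0.6, 0.3], 0, 1],
  [[10, -1, 0.3], 0, 1],
  [[10, -1, 0.3], 0, 1],
])

```text
clock: 12.62
position: [473.7, -139.9, 35.1]
eef_rot: [-2.112, 2.324, -0.002]
contact_force: [1.3, 0.2, 5.9]
gripper_width: 29.1
gripper_force: 71.2
```

Call:
carry_out([
  [[3, -0.3, 0], 0, 1],
  [[6, -0.6, 0], 0, 1],
  [[10, -1, 0], 0, 1],
  [[14, -1.4, 0], 0, 1],
  [[14, -1.4, 0], 0, 1],
])

```text
clock: 13.25
position: [487.2, -141.3, 34.8]
eef_rot: [-2.112, 2.325, -0.001]
contact_force: [1.7, 1.5, 4.4]
gripper_width: 29.3
gripper_force: 71.0
```

Call:
carry_out([
  [[3, -0.3, 0], 0, 1],
  [[6, -0.6, 0], 0, 1],
  [[10, -1, 0], 0, 1],
  [[14, -1.4, 0], 0, 1],
  [[14, -1.4, 0], 0, 1],
])

```text
clock: 13.88
position: [500.6, -142.8, 34.4]
eef_rot: [2.112, -2.325, -0.0]
contact_force: [0.5, 2.4, 1.5]
gripper_width: 29.3
gripper_force: 70.7
```

Roller 1 (y≈−139) rocks: z plus spring rose by about 2.3 mm by the quarter turn and came back at the half turn. Lifting off, then on to roller 2.

Call:
carry_out([
  [[0, 0, 8], 0, 1],
  [[0, 0, 25], 0, 1],
  [[-20, 35, 25], -1, 1],
  [[-40, 70, 25], -2.3, 1],
  [[-60, 105, 25], -2.3, 1],
  [[-70, 121, 20], -2.3, 1],
  [[-72, 124, 10], -2.3, 1],
  [[-72, 124, 3], -2.3, 1],
  [[-72, 124, 3], -2.3, 1],
  [[-72, 124, 3], -2.3, 1],
])

```text
clock: 15.12
position: [428.6, -19.4, 37.6]
eef_rot: [2.064, -2.368, -0.0]
contact_force: [-0.2, -0.0, -2.3]
gripper_width: 29.4
gripper_force: 70.2
```

Call:
carry_out([
  [[0, 0, -1.5], 0, 1],
  [[0, 0, -2.5], 0, 1],
  [[0, 0, -2.5], 0, 1],
])

```text
clock: 15.5
position: [428.4, -18.9, 35.2]
eef_rot: [2.065, -2.367, -0.0]
contact_force: [-0.3, -0.3, -2.3]
gripper_width: 29.2
gripper_force: 70.2
```

Call:
carry_out([
  [[0, 0, -1], 0, 1],
  [[0, 0, -1.5], 0, 1],
  [[0, 0, -1.5], 0, 1],
])

```text
clock: 15.88
position: [428.8, -18.8, 34.0]
eef_rot: [-2.065, 2.367, -0.001]
contact_force: [0.6, -0.6, 0.3]
gripper_width: 29.1
gripper_force: 70.5
```

Call:
carry_out([
  [[0, 0, -0.6], 0, 1],
  [[3, -0.4, -0.6], 0, 1],
  [[6, -0.8, -0.6], 0, 1],
  [[10, -1.4, -0.6], 0, 1],
  [[12, -1.6, -0.6], 0, 1],
  [[12, -1.6, -0.6], 0, 1],
])

```text
clock: 16.62
position: [441.0, -20.3, 33.2]
eef_rot: [-2.065, 2.367, -0.0]
contact_force: [0.3, 0.8, 3.6]
gripper_width: 29.4
gripper_force: 70.8
```

Call:
carry_out([
  [[4, -0.5, 0], 0, 1],
  [[8, -1.1, 0], 0, 1],
  [[12, -1.6, 0], 0, 1],
  [[16, -2.2, 0], 0, 1],
  [[16, -2.2, 0], 0, 1],
])

```text
clock: 17.25
position: [457.1, -22.5, 33.1]
eef_rot: [-2.065, 2.367, -0.0]
contact_force: [0.7, 3.4, 3.1]
gripper_width: 29.2
gripper_force: 70.8
```

Call:
carry_out([
  [[5, 0, 0], 0, 1],
  [[10, -0.2, 0], 0, 1],
  [[15, -0.5, 0], 0, 1],
  [[20, -0.8, 0], 0, 1],
  [[25, -1.1, 0], 0, 1],
  [[30, -1.5, 0], 0, 1],
  [[30, -1.5, 0], 0, 1],
])

```text
clock: 18.12
position: [486.4, -25.1, 32.9]
eef_rot: [2.064, -2.366, 0.0]
contact_force: [-0.6, -5.4, 5.2]
gripper_width: 29.3
gripper_force: 71.1
```

```bash
python3 rl.py
```

```text
[486.4 -25.1  32.9] [-0.6 -5.4  5.2] [-1.87 -0.02 -0.05]
side [333. 237.] 160 [ 501.9 -159.5   41.6] [ 516. -129.   46.] [22. 62.] 1.6
side [262. 307.] 479 [466.2 113.3  40.9] [487. 156.  47.] [92. 26.] 82.3
scene [370. 198.] 304 [476.  109.3  40.6] [489. 157.  47.] [92. 25.] 83.1
scene [305. 278.] 444 [ 514.1 -145.7   40.1] [529. -98.  47.] [92. 26.] 85.3
```

Call:
carry_out([
  [[5, -1.2, 0], 0, 1],
  [[10, -2, 0], 0, 1],
  [[15, -2.7, 0], 0, 1],
  [[20, -3.3, 0], 0, 1],
  [[25, -4, 0], 0, 1],
  [[30, -4.6, 0], 0, 1],
  [[30, -4.6, 0], 0, 1],
])

```text
clock: 19.1
position: [517.1, -28.9, 33.1]
eef_rot: [2.065, -2.367, 0.0]
contact_force: [-0.6, -1.4, 4.1]
gripper_width: 29.4
gripper_force: 71.1
```

Call:
carry_out([
  [[5, -0.8, 0], 0, 1],
  [[10, -1.5, 0], 0, 1],
  [[15, -2.2, 0], 0, 1],
  [[20, -2.8, 0], 0, 1],
  [[25, -3.5, 0], 0, 1],
  [[30, -4.1, 0], 0, 1],
  [[35, -4.8, 0], 0, 1],
  [[40, -5.4, 0], 0, 1],
  [[40, -5.4, 0], 0, 1],
])

```text
clock: 20.23
position: [557.1, -34.0, 33.1]
eef_rot: [-2.065, 2.367, -0.0]
contact_force: [0.7, 4.3, 3.9]
gripper_width: 29.2
gripper_force: 71.0
```

Call:
carry_out([
  [[5, -0.2, 0], 0, 1],
  [[10, -0.6, 0], 0, 1],
  [[15, -1.2, 0], 0, 1],
  [[20, -1.8, 0], 0, 1],
  [[25, -2.4, 0], 0, 1],
  [[30, -3, 0], 0, 1],
  [[33, -3.4, 0], 0, 1],
  [[33, -3.4, 0], 0, 1],
])

```text
clock: 21.22
position: [589.7, -37.7, 33.0]
eef_rot: [2.065, -2.367, 0.0]
contact_force: [-1.0, 1.2, 3.3]
gripper_width: 29.3
gripper_force: 70.9
```

Call:
carry_out([
  [[0, 0, 3], 0, 1],
  [[0, 0, 12], 0, 1],
  [[0, 0, 28], 0, 1],
  [[-30, 28, 30], 0, 1],
  [[-65, 62, 30], 0.8, 1],
  [[-100, 95, 30], 0.8, 1],
  [[-135, 128, 30], 0.8, 1],
  [[-155, 147, 25], 0.8, 1],
  [[-161, 153, 12], 0.8, 1],
  [[-161, 153, 4], 0.8, 1],
  [[-161, 153, 3], 0.8, 1],
  [[-161, 153, 3], 0.8, 1],
])

```text
clock: 22.72
position: [429.0, 114.9, 35.9]
eef_rot: [2.08, -2.353, 0.0]
contact_force: [-0.1, -0.1, -2.4]
gripper_width: 29.4
gripper_force: 70.3
```

```bash
python3 rl.py
```

```text
[429.  114.9  35.9] [-0.1 -0.1 -2.4] [0.04 0.02 0.  ]
side [326. 241.] 290 [ 504.5 -138.7   41. ] [525. -97.  47.] [92. 26.] 82.5
side [296. 250.] 46 [536.9 -69.4  39.7] [543. -58.  45.] [21. 12.] 85.8
scene [357. 207.] 52 [472.1  69.3  40.4] [486.  84.  48.] [28. 18.] 26.0
scene [355. 256.] 409 [554.9 -36.8  40.3] [569.  11.  47.] [92. 25.] 83.8
scene [305. 278.] 439 [ 514.1 -145.7   40.3] [529. -98.  48.] [91. 27.] 85.8
```

Call:
carry_out([
  [[0, 0, -1], 0, 1],
  [[0, 0, -1.8], 0, 1],
  [[0, 0, -1.8], 0, 1],
])

```text
clock: 23.2
position: [428.5, 115.4, 34.4]
eef_rot: [-2.082, 2.353, -0.0]
contact_force: [-0.4, -0.4, -1.5]
gripper_width: 29.2
gripper_force: 70.3
```

Call:
carry_out([
  [[0, 0, -0.6], 0, 1],
  [[0, 0, -1.1], 0, 1],
  [[4, -0.5, -1.1], 0, 1],
  [[8, -1, -1.1], 0, 1],
  [[12, -1.4, -1.1], 0, 1],
  [[12, -1.4, -1.1], 0, 1],
])

```text
clock: 23.95
position: [441.0, 114.1, 33.2]
eef_rot: [-2.081, 2.353, -0.0]
contact_force: [-0.2, -0.9, 3.0]
gripper_width: 29.1
gripper_force: 70.9
```

Call:
carry_out([
  [[4, -0.5, 0], 0, 1],
  [[8, -1, 0], 0, 1],
  [[12, -1.4, 0], 0, 1],
  [[16, -1.9, 0], 0, 1],
  [[20, -2.4, 0], 0, 1],
  [[20, -2.4, 0], 0, 1],
])

```text
clock: 24.7
position: [460.9, 111.7, 33.2]
eef_rot: [-2.081, 2.353, -0.0]
contact_force: [0.4, -1.0, 3.5]
gripper_width: 28.9
gripper_force: 70.9
```

Flat and steady, so roller 3 rolls true. Rolling on.

Call:
carry_out([
  [[5, -0.6, 0], 0, 1],
  [[10, -1.3, 0], 0, 1],
  [[15, -1.9, 0], 0, 1],
  [[20, -2.5, 0], 0, 1],
  [[25, -3.1, 0], 0, 1],
  [[30, -3.8, 0], 0, 1],
  [[35, -4.4, 0], 0, 1],
  [[40, -5, 0], 0, 1],
  [[40, -5, 0], 0, 1],
])

```text
clock: 25.82
position: [501.0, 106.8, 33.2]
eef_rot: [-2.081, 2.353, -0.0]
contact_force: [0.8, 0.9, 5.0]
gripper_width: 29.0
gripper_force: 71.1
```

Call:
carry_out([
  [[5, -0.6, 0], 0, 1],
  [[10, -1.2, 0], 0, 1],
  [[15, -1.8, 0], 0, 1],
  [[20, -2.3, 0], 0, 1],
  [[25, -2.9, 0], 0, 1],
  [[30, -3.5, 0], 0, 1],
  [[35, -4.1, 0], 0, 1],
  [[40, -4.7, 0], 0, 1],
  [[45, -5.3, 0], 0, 1],
  [[45, -5.3, 0], 0, 1],
])

```text
clock: 27.08
position: [545.9, 101.4, 33.2]
eef_rot: [-2.081, 2.353, -0.0]
contact_force: [0.6, 3.3, 4.2]
gripper_width: 29.5
gripper_force: 71.1
```

Call:
carry_out([
  [[5, -0.2, 0], 0, 1],
  [[10, -0.7, 0], 0, 1],
  [[15, -1.2, 0], 0, 1],
  [[20, -1.7, 0], 0, 1],
  [[25, -2.2, 0], 0, 1],
  [[30, -2.7, 0], 0, 1],
  [[35, -3.2, 0], 0, 1],
  [[40, -3.7, 0], 0, 1],
  [[45, -4.2, 0], 0, 1],
  [[48, -4.5, 0], 0, 1],
  [[48, -4.5, 0], 0, 1],
])

```text
clock: 28.45
position: [593.6, 96.7, 33.1]
eef_rot: [2.082, -2.353, 0.0]
contact_force: [-0.4, -4.4, 4.0]
gripper_width: 29.4
gripper_force: 71.0
```

Call:
carry_out([
  [[0, 0, 3], 0, 1],
  [[0, 0, 14], 0, 1],
  [[0, 0, 40], 0, 1],
  [[-5, -25, 58], 0, 1],
  [[-17, -70, 58], 1, 1],
  [[-29, -120, 58], 2.7, 1],
  [[-41, -170, 58], 2.7, 1],
  [[-54, -220, 58], 2.7, 1],
  [[-66, -270, 58], 2.7, 1],
  [[-78, -320, 58], 2.7, 1],
  [[-90, -370, 58], 2.7, 1],
  [[-100, -410, 58], 2.7, 1],
  [[-107, -440, 58], 2.7, 1],
  [[-109.5, -450, 58], 2.7, 1],
  [[-109.5, -450, 58], 2.7, 1],
  [[-109.5, -450, 58], 2.7, 1],
])

```text
clock: 30.45
position: [484.1, -352.4, 91.4]
eef_rot: [-2.137, 2.302, -0.0]
contact_force: [0.5, 0.1, -1.8]
gripper_width: 29.0
gripper_force: 70.4
```

```bash
python3 rl.py; python3 -c "
from h import *
s=monitor.get_state();R_=R.from_rotvec(s['eef_rot']).as_matrix();print(s['position'],np.degrees(np.arctan2(R_[1,1],R_[0,1])))
for n in('scene','side'):
    im,d,K,T=grab(n);P=cloud(d,K,T);m=(abs(P[...,0]-484)<90)&(abs(P[...,1]+353)<90)&(P[...,2]>119)&(P[...,2]<132)&(im.min(-1)>50);p=P[m];print(cv2.minAreaRect(p[:,:2].astype(np.float32)))
    z=np.load(n+'.npz');P=cloud(z['d'],z['K'],z['T']);m=(abs(P[...,0]-484)<90)&(abs(P[...,1]+353)<90)&(P[...,2]>48)&(P[...,2]<58)&(z['im'].min(-1)>50);p=P[m];print('orig',cv2.minAreaRect(p[:,:2].astype(np.float32)))
"
```

```text
[ 484.1 -352.4   91.4] [ 0.5  0.1 -1.8] [ 0.02  0.01 -0.04]
side [326. 240.] 284 [ 504.6 -139.    41.2] [526. -96.  48.] [93. 27.] 81.8
side [281. 256.] 328 [545.3 -31.   40.9] [567.  12.  47.] [93. 25.] 79.6
side [235. 287.] 410 [548.2 103.5  40.8] [568. 147.  47.] [92. 24.] 82.4
scene [395. 220.] 355 [557.6  97.8  40.2] [573. 146.  47.] [92. 24.] 82.8
scene [355. 256.] 407 [554.9 -36.2  40.4] [570.  11.  47.] [93. 25.] 82.0
scene [305. 278.] 432 [ 514.  -145.2   40.3] [529. -98.  47.] [92. 26.] 85.4
[ 484.28965851 -352.25808908   91.3892777 ] 175.77631148632244
((485.8606872558594, -351.8194274902344), (140.61526489257812, 98.2664794921875), 85.41606903076172)
orig ((486.31536865234375, -352.8041687011719), (140.8024444580078, 99.63912963867188), 85.59903717041016)
((482.09228515625, -351.6514892578125), (144.92201232910156, 98.51496124267578), 85.00886535644531)
orig ((482.2182922363281, -354.8349609375), (148.46463012695312, 100.02534484863281), 84.56620025634766)
```

Call:
carry_out([
  [[0, -1, -25], 0, 1],
  [[0, -1, -50], 0, 1],
  [[0, -1, -66], 0, 1],
  [[0, -1, -71], 0, 1],
  [[0, -1, -73], 0, 1],
  [[0, -1, -73], 0, 1],
])

```text
clock: 31.4
position: [484.5, -354.3, 18.9]
eef_rot: [-2.137, 2.303, -0.002]
contact_force: [0.0, 0.9, -2.5]
gripper_width: 29.4
gripper_force: 70.3
```

Call:
carry_out([
  [[0, 0, -1], 0, 1],
  [[0, 0, -1.8], 0, 1],
  [[0, 0, -1.8], 0, 1],
])

```text
clock: 31.78
position: [484.1, -354.2, 16.6]
eef_rot: [-2.137, 2.303, -0.001]
contact_force: [0.4, -0.2, -1.1]
gripper_width: 29.1
gripper_force: 70.5
```

Call:
carry_out([
  [[0, 0, -0.4], 0, 1],
  [[0, 0, -0.8], 0, 1],
  [[0, 0, -0.8], 0, 1],
])

```text
clock: 32.15
position: [484.1, -354.3, 16.6]
eef_rot: [-2.137, 2.303, -0.001]
contact_force: [-2.1, 2.9, 7.5]
gripper_width: 29.4
gripper_force: 71.4
```

Call:
carry_out([
  [[0, 0, 0.5], 0, 1],
  [[0, 0, 0.5], 0, 0.5],
  [[0, 0, 0.5], 0, 0.3],
  [[0, 0, 0.5], 0, 0],
  [[0, 0, 0.5], 0, 0],
  [[0, 0, 0.5], 0, 0],
  [[0, 0, 15], 0, 0],
  [[0, 0, 40], 0, 0],
  [[0, 0, 70], 0, 0],
  [[0, 0, 80], 0, 0],
  [[5, 50, 80], 0, 0],
  [[12, 100, 80], -1, 0],
  [[20, 155, 80], -1, 0],
  [[25, 195, 80], -1, 0],
  [[25, 210, 80], -1, 0],
  [[25, 210, 80], -1, 0],
])

```text
clock: 34.15
position: [508.9, -143.5, 95.8]
eef_rot: [-2.118, 2.32, 0.0]
contact_force: [0.1, 0.0, -0.4]
gripper_width: 85.2
gripper_force: 0.0
```

```bash
python3 - <<'E'
from h import *
s=monitor.get_state();R_=R.from_rotvec(s['eef_rot']).as_matrix();print(s['position'],np.degrees(np.arctan2(R_[1,1],R_[0,1])),s['contact_force'],s['gripper_width'])
im,d,K,T=grab('wrist');P=cloud(d,K,T)
m=(abs(P[...,0]-509)<40)&(abs(P[...,1]+143)<60)&(P[...,2]>30)&(P[...,2]<50)&(im.min(-1)>80)
p=P[m];print(len(p),p.mean(0),cv2.minAreaRect(p[:,:2].astype(np.float32)),p.max(0),p.min(0))
im2,d,K,T=grab('scene');P=cloud(d,K,T);m=(abs(P[...,0]-484)<90)&(abs(P[...,1]+353)<90)&(P[...,2]>46)&(P[...,2]<58)&(im2.min(-1)>50);p=P[m];print(np.median(p[:,2]),cv2.minAreaRect(p[:,:2].astype(np.float32)))
cv2.imwrite('pics/w6.png',np.hstack([cv2.resize(im,(400,300)),cv2.resize(im2[180:405,150:450],(400,300))])[...,::-1])
m=(((im2[...,0]>120)&(im2[...,1]<60))&(P[...,0]>400)&(P[...,1]>200)&(P[...,2]>27)&(P[...,2]<45));p=P[m];print('tray rim',cv2.minAreaRect(p[:,:2].astype(np.float32)))
im2,d,K,T=grab('side');P=cloud(d,K,T)
m=(((im2[...,0]>120)&(im2[...,1]<60))&(P[...,0]>400)&(P[...,1]>200)&(P[...,2]>27)&(P[...,2]<45));p=P[m];print('tray rim',cv2.minAreaRect(p[:,:2].astype(np.float32)))
m=(((im2[...,0]>120)&(im2[...,1]<60))&(P[...,0]>400)&(P[...,1]>200)&(abs(P[...,2]-5)<3));p=P[m];print('tray floor',cv2.minAreaRect(p[:,:2].astype(np.float32)))
E
```

```text
[ 508.91947928 -143.51981228   95.75312634] 174.80159512114997 [ 0.07484318  0.02216114 -0.43934767] 85.16824475478765
3850 [ 509.9999919  -146.65368823   43.04801509] ((510.13623046875, -143.01358032226562), (91.81118774414062, 26.99462127685547), 85.84141540527344) [526.72568947 -96.61994536  47.50118461] [ 496.43877003 -188.71609287   30.00167575]
52.37316362645777 ((486.256103515625, -354.28070068359375), (140.90245056152344, 101.56421661376953), 84.4126205444336)
tray rim ((534.77392578125, 355.86102294921875), (161.57220458984375, 145.70968627929688), 0.013874528929591179)
tray rim ((532.00537109375, 356.64263916015625), (162.9476318359375, 141.1219940185547), 0.0713418573141098)
tray floor ((548.2465209960938, 357.277099609375), (195.06289672851562, 139.3638458251953), 0.17123757302761078)
```

View pics/w6.png

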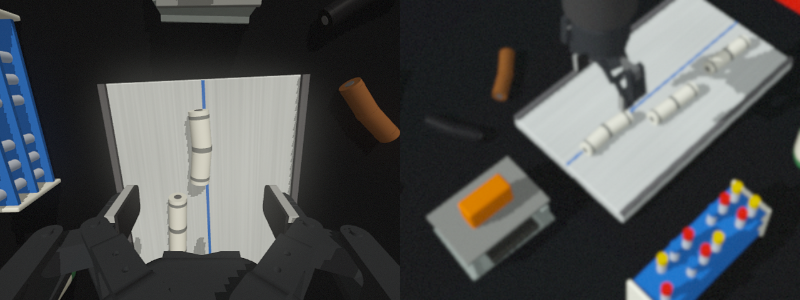

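The wrist view shows the rocking white roller at (200,147) (half-scale left panel), lying on the blue line midway between the fingers. The brown lookalike at (370,108) is off the plate. In the right panel the pad sits upright on its rest. I'm going down to grip the roller.

Call:
carry_out([
  [[1, 0.5, -30], 0, 0],
  [[1, 0.5, -60], 0, 0],
  [[1, 0.5, -90], 0, 0],
  [[1, 0.5, -108], 0, 0],
  [[1, 0.5, -116], 0, 0],
  [[1, 0.5, -116], 0, 0],
], squeeze=40)

```text
clock: 35.05
position: [509.6, -144.3, -20.7]
eef_rot: [2.115, -2.322, -0.001]
contact_force: [0.2, -0.2, 0.5]
gripper_width: 85.7
gripper_force: 0.0
```

Call:
carry_out([
  [[0, 0, -1], 0, 0.4],
  [[0, 0, -1], 0, 1],
  [[0, 0, -1], 0, 1],
  [[0, 0, -1], 0, 1],
  [[0, 0, -1], 0, 1],
  [[0, 0, -1], 0, 1],
  [[0, 0, -1], 0, 1],
])

```text
clock: 35.92
position: [512.7, -144.2, -18.0]
eef_rot: [-2.117, 2.317, -0.007]
contact_force: [-3.1, -1.6, 24.0]
gripper_width: 22.7
gripper_force: 45.8
```

Call:
carry_out([
  [[0, 0, 4], 0, 1],
  [[0, 0, 10], 0, 1],
  [[0, 0, 25], 0, 1],
  [[0, 0, 50], 0, 1],
  [[0, 0, 50], 0, 1],
])

```text
clock: 36.55
position: [511.7, -143.6, 31.0]
eef_rot: [-2.115, 2.319, -0.004]
contact_force: [0.4, -0.8, -1.4]
gripper_width: 22.9
gripper_force: 39.0
```

```bash
python3 - <<'E'
from h import *
s=monitor.get_state();print(s['position'],s['contact_force'])
im,d,K,T=grab('wrist');im2,_,_,_=grab('side');P=cloud(d,K,T)
m=(abs(P[...,0]-509)<40)&(abs(P[...,1]+143)<80)&(P[...,2]>50)&(P[...,2]<110)&(im.min(-1)>80);print(m.sum(),np.percentile(P[m],[1,50,99],axis=0))
cv2.imwrite('pics/w7.png',np.hstack([cv2.resize(im[120:480],(400,300)),cv2.resize(im2[170:320,240:440],(400,300))])[...,::-1])
E
```

```text
[ 511.67496065 -143.57644264   31.02052472] [ 0.36591604 -0.8175641  -1.35952717]
11581 [[ 493.31786037 -188.08415599   76.1544818 ]
 [ 511.68521213 -155.00330568   93.38817071]
 [ 527.87606513 -107.55736516  107.87027057]]
```

View pics/w7.png

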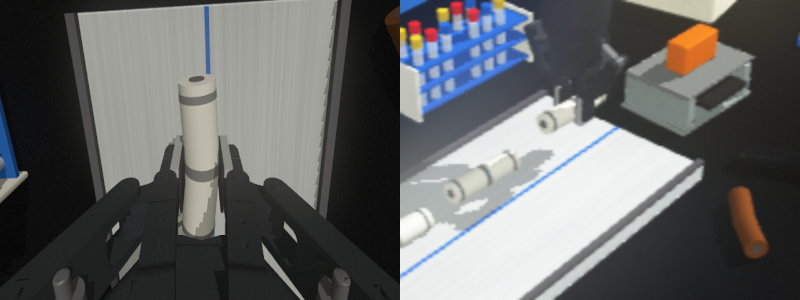

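Roller held level (left panel (200,150)), and the two true ones lie undisturbed. Carrying it to the tray.

Call:
carry_out([
  [[0, 0, 20], 0, 1],
  [[0, 0, 45], 0, 1],
  [[1, 25, 55], 0, 1],
  [[3, 65, 55], 0, 1],
  [[5, 110, 55], 0, 1],
  [[7, 155, 55], 0, 1],
  [[9, 200, 55], 1, 1],
  [[11, 245, 55], 2, 1],
  [[13, 290, 55], 3, 1],
  [[15, 335, 55], 4, 1],
  [[17, 380, 55], 5, 1],
  [[19, 425, 55], 5, 1],
  [[20, 465, 55], 5, 1],
  [[21, 490, 50], 5, 1],
  [[21, 500, 30], 5, 1],
  [[21, 500, 5], 5, 1],
  [[21, 500, -20], 5, 1],
  [[21, 500, -30], 5, 1],
  [[21, 500, -30], 5, 1],
])

```text
clock: 39.02
position: [530.5, 355.1, -2.6]
eef_rot: [2.213, -2.226, 0.0]
contact_force: [0.0, 0.4, -0.1]
gripper_width: 22.5
gripper_force: 39.0
```

```bash
python3 - <<'E'
from h import *
s=monitor.get_state();print(s['position'],s['contact_force'])
for n in ('side','scene'):
    im,d,K,T=grab(n);P=cloud(d,K,T)
    m=(abs(P[...,0]-533)<60)&(abs(P[...,1]-356)<70)&(P[...,2]<90)&(im.min(-1)>90);print(n,m.sum(),np.percentile(P[m],[1,50,99],axis=0).round(0).tolist())
E
```

```text
[530.5418706  355.13704117  -2.57094017] [ 0.01298426  0.43015925 -0.12655751]
side 557 [[505.0, 310.0, 3.0], [523.0, 375.0, 54.0], [589.0, 401.0, 73.0]]
scene 347 [[497.0, 309.0, 1.0], [533.0, 343.0, 56.0], [550.0, 420.0, 78.0]]
```

Call:
carry_out([
  [[1, 0, -10], 0, 1],
  [[1, 0, -20], 0, 1],
  [[1, 0, -26], 0, 1],
  [[1, 0, -28], 0, 1],
  [[1, 0, -28], 0, 1],
])

```text
clock: 39.75
position: [531.9, 356.4, -29.5]
eef_rot: [2.216, -2.227, 0.0]
contact_force: [0.5, -0.3, -1.2]
gripper_width: 22.7
gripper_force: 39.0
```

Call:
carry_out([
  [[0, 0, -1], 0, 1],
  [[0, 0, -2], 0, 1],
  [[0, 0, -2], 0, 0.6],
  [[0, 0, -2], 0, 0.5],
  [[0, 0, -2], 0, 0.4],
  [[0, 0, -2], 0, 0.2],
  [[0, 0, 0], 0, 0],
  [[0, 0, 0], 0, 0],
  [[0, 0, 25], 0, 0],
  [[0, 0, 60], 0, 0],
  [[0, 0, 110], 0, 0],
  [[0, 0, 150], 0, 0],
  [[-40, -20, 180], 0, 0],
  [[-80, -40, 180], 0, 0],
  [[-80, -40, 180], 0, 0],
])

```text
clock: 41.62
position: [449.9, 315.2, 151.8]
eef_rot: [-2.216, 2.225, 0.001]
contact_force: [1.6, 0.2, 0.8]
gripper_width: 85.6
gripper_force: 0.0
```

```bash
python3 rl.py; python3 - <<'E'
from h import *
im,d,K,T=grab('scene');P=cloud(d,K,T)
m=(abs(P[...,0]-533)<75)&(abs(P[...,1]-356)<70)&(P[...,2]<60)&(im.min(-1)>90);print(m.sum(),np.percentile(P[m],[1,50,99],axis=0).round(0).tolist())
cv2.imwrite('pics/fin.png',cv2.resize(im[90:400,140:540],(774,600))[...,::-1])
E
```

```text
[449.9 315.2 151.8] [1.6 0.2 0.8] [ 0.07 -0.08 -0.02]
side [281. 256.] 330 [545.2 -30.7  41. ] [568.  13.  47.] [92. 25.] 78.3
side [235. 287.] 416 [547.9 103.8  40.8] [568. 146.  47.] [92. 24.] 84.3
scene [395. 220.] 352 [557.5  97.5  40.4] [573. 146.  48.] [92. 24.] 83.9
scene [355. 256.] 407 [554.8 -36.8  40.4] [568.  11.  47.] [92. 24.] 83.4
369 [[509.0, 309.0, 0.0], [534.0, 355.0, 23.0], [546.0, 425.0, 29.0]]
```

View pics/fin.png

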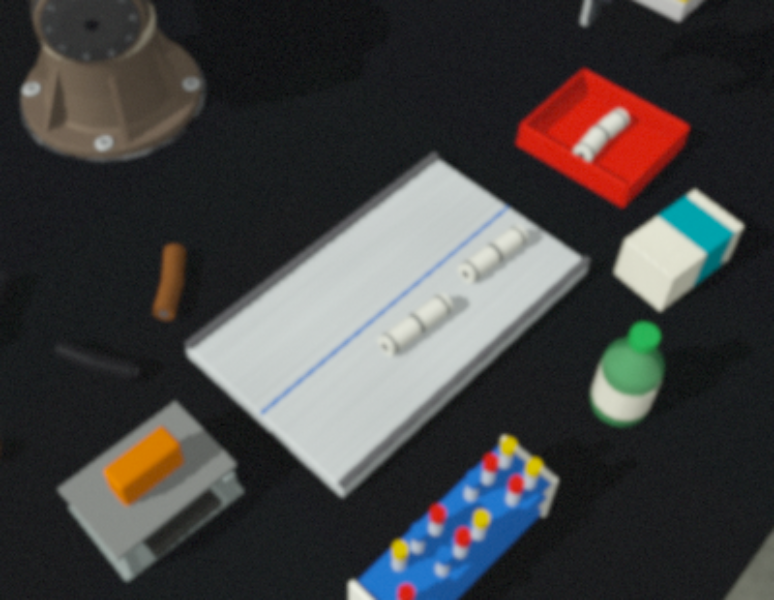

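The final picture shows both true rollers beyond the blue line at (415,325) and (495,253). The rocking one lies in the tray at (602,133), and the pad is on its rest at (145,465).

```bash
python3 -c "
from rig import env
print(env.hand_in())"
```

```text
the job is handed in; nothing more can be done
None
```

The roller that rocked (the one nearest the pad rest) is in the red tray, the two true rollers lie wholly beyond the blue line untouched by the gripper, and the pad is back upright on its rest; I handed the job in at about 42 s, and no verdict came back.

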